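Lay the heel blocks on their soles

TASK

Lay out the three new heels for nailing: pick the three D-shaped black rubber heel blocks out from among the other things on the bench and set each one flat on the heel end of the leather sole of its own size, the large block on the longest sole, the medium on the middle one, the small on the shortest. Centre each on the round heel end with its straight edge facing the toe. Work in order, large first, then medium, then small, and leave the tack tin, the rubber offcut and the cork block where they lie.

Things in the scene. Friction and masses are not known exactly. Their poses are not given: they have to be found in the camera images.
- heel_large_center (a point): Centre, half-way up, of the large heel block: loose black rubber D-shaped block lying flat, 74 mm long, 62 mm wide, 30 mm high, 150 g. x runs along it from the round back to the straight front edge (edge at +37 mm, rear of the round at -37 mm), y across, z up; the parallel sides are at +-31 mm in y and reach from the front edge back to x = -6 mm, where the half-round back begins.
- heel_medium_center (a point): Centre, half-way up, of the medium heel block: loose black rubber D-shaped block lying flat, 60 mm long, 50 mm wide, 26 mm high, 85 g. x runs along it from the round back to the straight front edge (edge at +30 mm, rear of the round at -30 mm), y across, z up; the parallel sides are at +-25 mm in y and reach from the front edge back to x = -5 mm, where the half-round back begins.
- heel_small_center (a point): Centre, half-way up, of the small heel block: loose black rubber D-shaped block lying flat, 46 mm long, 38 mm wide, 24 mm high, 45 g. x runs along it from the round back to the straight front edge (edge at +23 mm, rear of the round at -23 mm), y across, z up; the parallel sides are at +-19 mm in y and reach from the front edge back to x = -4 mm, where the half-round back begins.
- sole_large: The longest flat brown leather sole, 290 mm long, 104 mm wide at the ball, 6 mm thick, stuck to the bench, heel end nearer the robot. x points to the toe, z up; origin on its centre line at the underside, 80 mm ahead of the heel seat's centre: the large block belongs centred at x = -80 mm, y = 0 on the top face (z = 6 mm), its x along the sole's. The round heel end is 4 mm larger all round than the block.
- sole_medium: The middle-sized flat brown leather sole, 240 mm long, 86 mm wide at the ball, 6 mm thick, stuck to the bench, heel end nearer the robot. x points to the toe, z up; origin on its centre line at the underside, 80 mm ahead of the heel seat's centre: the medium block belongs centred at x = -80 mm, y = 0 on the top face (z = 6 mm), its x along the sole's. The round heel end is 4 mm larger all round than the block.
- sole_small: The shortest flat brown leather sole, 190 mm long, 70 mm wide at the ball, 6 mm thick, stuck to the bench, heel end nearer the robot. x points to the toe, z up; origin on its centre line at the underside, 80 mm ahead of the heel seat's centre: the small block belongs centred at x = -80 mm, y = 0 on the top face (z = 6 mm), its x along the sole's. The round heel end is 4 mm larger all round than the block.
- tack_tin: Bystander: closed round brass tack tin, 69 mm across, 31 mm high, loose among the heel blocks; origin at the centre of its underside.
- sole_offcut: Bystander: loose dark rubber sole offcut, an irregular five-cornered slab about 76 x 52 x 8 mm; origin at about the middle of its underside.
- sanding_block: Bystander: loose rectangular cork sanding block, 70 x 45 x 32 mm; origin at the centre of its underside.
Not all that is in view belongs to the job. Leave any green or turquoise look-alike of the part that bears heel_large_center alone.

How it is judged:
On the way, in this order (a step that is already met when the one before it is completed fails the run):
1. the large heel block lies centred on the heel end of the large sole, straight edge to the toe, released (x of heel_large_center in the frame of sole_large between -0.09 and -0.07 m and y of heel_large_center in the frame of sole_large between -0.01 and 0.01 m and z of heel_large_center in the frame of sole_large between 0.017 and 0.025 m and x of sole_large in the frame of heel_large_center above 0.05 m and angle between the x axis of heel_large_center and the x axis of sole_large, either way round below 0.26 rad and angle between heel_large_center's own z axis and vertical below 0.1 rad and contact force between heel_large and the fingers below 0.05 N and linear speed of heel_large below 0.03 m/s and angular speed of heel_large below 0.3 rad/s), for 0.2 s.
2. the medium heel block lies centred on the heel end of the medium sole, straight edge to the toe, released, those before it still in place (all of step 1 and x of heel_medium_center in the frame of sole_medium between -0.09 and -0.07 m and y of heel_medium_center in the frame of sole_medium between -0.01 and 0.01 m and z of heel_medium_center in the frame of sole_medium between 0.015 and 0.023 m and x of sole_medium in the frame of heel_medium_center above 0.05 m and angle between the x axis of heel_medium_center and the x axis of sole_medium, either way round below 0.26 rad and angle between heel_medium_center's own z axis and vertical below 0.1 rad and contact force between heel_medium and the fingers below 0.05 N and linear speed of heel_medium below 0.03 m/s and angular speed of heel_medium below 0.3 rad/s), for 0.2 s.
3. the small heel block lies centred on the heel end of the small sole, straight edge to the toe, released, those before it still in place (all of step 2 and x of heel_small_center in the frame of sole_small between -0.09 and -0.07 m and y of heel_small_center in the frame of sole_small between -0.01 and 0.01 m and z of heel_small_center in the frame of sole_small between 0.014 and 0.022 m and x of sole_small in the frame of heel_small_center above 0.05 m and angle between the x axis of heel_small_center and the x axis of sole_small, either way round below 0.26 rad and angle between heel_small_center's own z axis and vertical below 0.1 rad and contact force between heel_small and the fingers below 0.05 N and linear speed of heel_small below 0.03 m/s and angular speed of heel_small below 0.3 rad/s), for 0.2 s.
At the end, for the whole second after the job is handed in: Each heel block lies flat (within 0.1 rad) on the heel end of the sole of its own size, its centre within 10 mm along and 10 mm across of the heel seat's centre, its straight edge towards the toe and in line with the sole within 0.26 rad (15 degrees), released and at rest (all of step 3); the robot touches nothing.
It fails at once if the tack tin is moved more than 30 mm (distance of tack_tin from where it was at the start of the episode above 0.03 m).
It fails at once if the sole offcut is moved more than 30 mm (distance of sole_offcut from where it was at the start of the episode above 0.03 m).
It fails at once if the sanding block is moved more than 30 mm (distance of sanding_block from where it was at the start of the episode above 0.03 m).
It also fails if it takes over 90 s, if anything falls off the work surface, if the arm or the gripper's body presses on something with over 40 N, if the wrist force passes 120 N, or if a joint passes its speed limit or range.

ROBOT

A 6-joint arm with a two-finger parallel gripper is mounted at the origin on the work surface. World frame = base frame: x ahead of the robot, y to its left, z up, the work surface at z = 0. Lengths are in m, angles in rad, forces in N, time in s.
With the tool pointing down it reaches from about 0.3 to 1 m from the base axis. Payload 5.1 kg.
Tool frame: the origin (TCP) lies between the finger pads; the fingertips stand 17 mm ahead of it and the grasp point (between the pads) lies 2 mm behind it (env.tcp_to_tips is the z of the fingertips in the tool frame, in m); z points along the fingers, x is the direction in which the jaws open and shut, and the axes are right-handed (so a half turn about z gives the same grasp; the last joint's range is limited). The gripper opens to 95 mm and grips with 3 to 60 N. Pads are 20 mm wide; open, the fingers measure 119 mm over their backs; the gripper's body (75 mm by 180 mm) begins 59 mm behind the grasp point.
Start: joints at [1.164, 0.124, 1.65, -0, 1.367, -0.083], TCP at [0.207, 0.616, 0.232] pointing down, gripper open.
Joint ranges: [-2.61, 2.61], [-1.02, 2.33], [0.03, 2.71], [-1.35, 4.49], [0.32, 2.68], [-2.91, 2.91]. Speed limits (rad/s): [2.57, 2.57, 3.14, 3.14, 3.14, 3.14].

INTERFACE

Orientations are given as a unit quaternion [w, x, y, z].
In Python, from cell import env gives the robot as it stands.
- The arm moves only by the shell command python3 -m handwheel 'ROWS'. ROWS is a JSON object of lists of equal length, an entry for each row: "travel": the shift along the tool's x, y, z in mm, a list of three; "yaw": the turn about the tool's z in degrees; "fingers": the closure, from 0 (fully open) to 1 (shut). In form: {"travel": [[tx, ty, tz], ...], "yaw": [yaw, ...], "fingers": [fingers, ...]}. A call has 1 to 10 rows; each row shifts and turns the commanded pose from where the row before left it, along the tool's axes as they then stand; what a row does not reach is not made up. A row lasts 1/8 s, in which the tool goes at most 62.5 mm and 10.7 degrees, less where a joint would pass 70% of its speed; a pose out of reach is approached as far as the arm can. A call with a gripper value outside its range is refused whole. The fingers move at their own pace and stop on an object; the grip force is fixed at half the most. Time passes only in rows, so rows that do not move let the fingers close. It gives the time, the measured TCP pose, the force and the opening at its end, in the units of the state.
- env.get_obs(): the state, without advancing time (a new reading comes with each control period).
- env.snapshot(name): name is "scene" or "side" or "wrist"; returns (picture, depth): 400x640x3 uint8, red, green, blue; 400x640 float32, m along the optical axis (not along the pixel's ray), 0 where there is no reading.
- env.camera_params(name): a dict with "fov_y" (degrees; the focal length in pixels is half the picture's height over the tangent of half this angle, whatever the lens; pixels are square), "cx", "cy" (the principal point, pixels), "view" (4x4, takes a point from world to camera coordinates). Camera axes: x right, y up, looking along -z (the intrinsics and any distortion apply to the point x, -y, -z); pixel columns grow to the right and rows downward; lengths in m; the calibration is good to about 2 mm. A picture is of the moment at which its call begins: read the wrist's pose just before it. camera_params takes no time and is no camera call; for the wrist camera it gives the pose at the moment of the call.
- env.close_job(): hands the job in, once; it reports no verdict.
The state is a dict: "clock": time; "joints": joint angles; "joint_vel": joint speeds; "joint_efforts": joint torques, N m; "ee_pos": TCP position; "orientation": TCP orientation; "ft_force": force on the tool from outside, world axes, zero at the start; "torque": the same for the moment, N m; "width": opening from 0.0 (shut) to 1.0 (fully open).
Only numpy, scipy, OpenCV 4.12 (cv2) and the standard library are available. Lean on these libraries where they do the work, as an engineer would, in place of code of your own. Each camera call takes 0.05 s, during which the arm holds its last target. There are 200 camera calls.

## Working session

There is one attempt and no reset: what is moved stays moved. The work goes in short steps, Python scripts to look and compute and a shell command to move; the robot and the scene stay as the last step left them, time stands still between calls to the robot, and variables do not carry over. Pictures are saved under pics/ and viewed, about 12 in all and at most 16, crops included, and the job is handed in when it is done.

```bash
ls; mkdir -p pics; cat > h.py <<'E'
import numpy as np, cv2
from cell import env
def snap(n,f=None):
    p=env.camera_params(n); im,d=env.snapshot(n)
    if f: cv2.imwrite('pics/'+f,im[:,:,::-1])
    return im,d,p
def K(p):
    f=200/np.tan(np.radians(p['fov_y'])/2); return f
def ray(p,uv,z):
    "pixels Nx2 -> world points on plane z"
    uv=np.atleast_2d(uv).astype(float); f=K(p); V=np.array(p['view']); R=V[:3,:3];c=-R.T@V[:3,3]
    d=np.c_[(uv[:,0]-p['cx'])/f,-(uv[:,1]-p['cy'])/f,-np.ones(len(uv))]@R
    return c+d*((z-c[2])/d[:,2])[:,None]
def cloud(p,d):
    v,u=np.mgrid[:400,:640]; f=K(p);V=np.array(p['view']);R=V[:3,:3];c=-R.T@V[:3,3]
    return np.stack([(u-p['cx'])/f*d,-(v-p['cy'])/f*d,-d],-1)@R+c
E
python3 - <<'E'
from h import *
for n in('scene','side','wrist'):
    im,d,p=snap(n,n+'0.png'); print(n,{k:(v if k!='view' else np.round(v,3).tolist()) for k,v in p.items()},(d>0).mean())
o=env.get_obs();print(o)
E
```

```text
pics
scene {'fov_y': 46.68527431430742, 'cx': 327.42356457027887, 'cy': 196.8303877324925, 'view': [[-0.589, 0.808, 0.004, 0.366], [-0.672, -0.492, 0.553, 0.301], [0.449, 0.323, 0.833, -1.459], [0.0, 0.0, 0.0, 1.0]]} 0.995921875
side {'fov_y': 43.058389584572424, 'cx': 324.3763817016218, 'cy': 194.3872416422867, 'view': [[0.864, -0.503, -0.007, -0.506], [0.363, 0.614, 0.701, -0.199], [-0.348, -0.609, 0.713, -1.083], [0.0, 0.0, 0.0, 1.0]]} 0.9960390625
wrist {'fov_y': 65.08081002734761, 'cx': 316.30907960770963, 'cy': 206.0949267849356, 'view': [[0.319, 0.948, -0.002, -0.649], [-0.912, 0.306, -0.273, 0.03], [-0.258, 0.089, 0.962, -0.392], [0.0, 0.0, 0.0, 1.0]]} 0.996109375
{'clock': 0.15, 'joints': array([ 1.16438292e+00,  1.24382146e-01,  1.65134686e+00, -1.97611875e-05,
        1.36750401e+00, -8.25881159e-02]), 'joint_vel': array([ 1.14815398e-05, -1.95557492e-03, -2.98954729e-03, -8.45636242e-04,
       -1.16753432e-03,  1.45202418e-04]), 'joint_efforts': array([ 4.50444459e-04, -4.18195403e+01, -3.60469937e+01,  7.74565106e-02,
        4.69268812e-02, -1.02805352e-04]), 'ee_pos': array([0.20666635, 0.61577584, 0.23065997]), 'orientation': array([ 4.30611367e-04,  8.11846866e-01,  5.83869842e-01, -6.98118004e-04]), 'ft_force': array([ 0.75327   , -0.3313465 ,  0.49752732]), 'torque': array([-0.06821312,  0.01504738, -0.02815676]), 'width': 0.9996497916590141}
```

```bash
python3 -c "
import cv2,numpy as np
a=[cv2.imread(f'pics/{n}0.png') for n in('side','wrist')]
cv2.imwrite('pics/sw.png',cv2.resize(np.vstack(a),(480,600)))"
```

```text
(no output)
```

View pics/scene0.png

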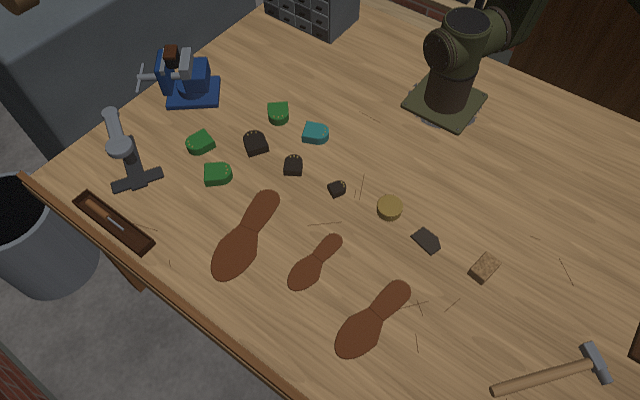

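View pics/sw.png

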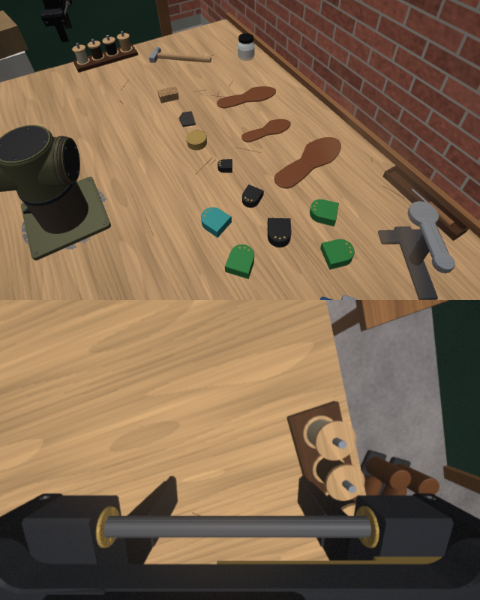

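```bash
cat > m.py <<'E'
from h import *
def shape(P):
    "P Nx2 world pts of D top: centre, length,width, dir to straight edge(deg)"
    (c,s,a)=cv2.minAreaRect(P.astype(np.float32)*1000); m=P.mean(0)*1000
    c=np.array(c); s=np.array(s); i=int(s[1]>s[0]); th=np.radians(a)+i*np.pi/2
    e=np.array([np.cos(th),np.sin(th)])
    k=(m-c)@e; e=e*np.sign(k); return c,s[i],s[1-i],np.degrees(np.arctan2(e[1],e[0])),abs(k)
def find(n,imdp=None):
    im,d,p=imdp or snap(n); C=cloud(p,d); hsv=cv2.cvtColor(im,cv2.COLOR_RGB2HSV)
    X=C[...,0];Y=C[...,1];Z=C[...,2]
    reg=(np.hypot(X,Y)>.25)&(np.hypot(X,Y)<1)&(X>0)
    br=((hsv[...,0]<12)&(hsv[...,1]>100)&(hsv[...,2]>50)&reg&(Z<.03)&(Z>-.02)).astype(np.uint8)
    dk=((hsv[...,2]<75)&reg&(Z>.004)&(Z<.05)).astype(np.uint8)
    for nm,m,mn in(('brown',cv2.morphologyEx(br,cv2.MORPH_OPEN,np.ones((3,3))),300),('dark',cv2.morphologyEx(dk,cv2.MORPH_CLOSE,np.ones((3,3))),60)):
        N,L,st,ce=cv2.connectedComponentsWithStats(m)
        for i in range(1,N):
            if st[i,4]<mn: continue
            v,u=np.nonzero(L==i); z=Z[v,u][d[v,u]>0]; h=np.percentile(z,90)
            print(n,nm,'px',ce[i].round(),st[i,4],'h',h.round(4),end=' ')
            if nm=='brown': P=ray(p,np.c_[u,v],.006)[:,:2]
            else:
                k=(Z[v,u]>h-.006); P=ray(p,np.c_[u,v][k],h)[:,:2]
            c,l,w,a,k=shape(P); print('c',c.round(1),'l %.1f w %.1f dir %.1f k %.1f'%(l,w,a,k))
            if nm=='brown':
                e=np.array([np.cos(np.radians(a)),np.sin(np.radians(a))])
                if e@c<0: e=-e
                q=(P*1000-c); s=q@e; t=q@[-e[1],e[0]]
                # heel: rear end, outline widths
                r=s.min(); hw=[(round(x-r),round(t[abs(s-x)<4].min(),1),round(t[abs(s-x)<4].max(),1)) for x in r+np.array([20,35,50,65,80])]
                print('   e',e.round(3),'rear',(c+e*r).round(1),hw)
if __name__=='__main__':
    for n in('scene','side'): find(n)
E
python3 m.py
```

```text
scene dark px [190.  95.] 159 h 0.0456 c [ 478.9 -638.5] l 68.1 w 16.4 dir 107.8 k 4.5
scene dark px [193. 106.] 165 h 0.0166 c [ 487.5 -605.1] l 161.8 w 45.7 dir -33.5 k 1.0
scene dark px [278. 121.] 102 h 0.0244 c [ 383.  -358.8] l 57.3 w 28.3 dir 126.3 k 1.0
scene dark px [255. 143.] 492 h 0.032 c [ 492.4 -351.6] l 81.2 w 61.7 dir -124.3 k 1.2
scene dark px [136. 173.] 1003 h 0.0168 c [ 761.6 -586.3] l 190.5 w 126.3 dir 78.7 k 32.0
scene dark px [312. 140.] 103 h 0.0231 c [ 384.8 -227.7] l 59.9 w 9.6 dir -64.3 k 2.4
scene dark px [202. 149.] 146 h 0.0236 c [ 597.3 -463.9] l 77.1 w 22.6 dir -39.2 k 1.3
scene dark px [293. 165.] 348 h 0.0282 c [ 489.9 -216.7] l 56.0 w 49.5 dir 36.2 k 1.8
scene dark px [219. 181.] 146 h 0.0238 c [ 648.8 -344.3] l 77.1 w 24.9 dir -27.8 k 2.4
scene dark px [337. 188.] 233 h 0.0261 c [480.4 -69.6] l 45.0 w 38.1 dir -31.6 k 1.8
scene dark px [138. 239.] 542 h 0.0239 c [ 902.8 -406.3] l 123.5 w 48.2 dir 86.6 k 28.7
scene dark px [426. 240.] 441 h 0.0106 c [470.8 202.1] l 71.7 w 51.1 dir 76.3 k 0.1
scene dark px [475. 277.] 96 h 0.0264 c [495.3 345.4] l 40
[... 1965 characters left out ...]
 -29.0 k 2.0
side dark px [532. 245.] 440 h 0.0236 c [ 891.2 -413.2] l 129.9 w 54.7 dir 78.2 k 9.4
side dark px [336. 262.] 608 h 0.0278 c [ 482.3 -223.7] l 60.7 w 50.6 dir 31.7 k 2.2
side dark px [429. 293.] 248 h 0.0266 c [ 608.9 -386.4] l 71.7 w 16.4 dir -59.8 k 3.3
side dark px [291. 304.] 255 h 0.0272 c [ 350.2 -267. ] l 80.4 w 42.2 dir -19.8 k 2.7
side dark px [372. 308.] 1080 h 0.032 c [ 483.3 -365.3] l 81.2 w 60.4 dir 57.2 k 5.3
side dark px [556. 356.] 1853 h 0.0182 c [ 724.  -597.2] l 191.8 w 91.4 dir -127.2 k 7.9
side dark px [446. 348.] 295 h 0.0272 c [ 559.9 -499.1] l 80.1 w 49.1 dir -55.4 k 5.5
side dark px [320. 362.] 236 h 0.028 c [ 345.5 -407.1] l 76.1 w 40.0 dir 169.9 k 1.0
```

```bash
python3 -m handwheel '{"travel":[[-34,27,-6],[-34,27,-6],[-34,27,-6],[-34,27,-6],[-34,27,-6],[-34,27,-6],[-34,27,-6],[-34,27,-6],[-34,27,-6],[-34,27,-6]],"yaw":[0,0,0,0,0,0,0,0,0,0],"fingers":[0,0,0,0,0,0,0,0,0,0]}'; python3 -m handwheel '{"travel":[[-34,27,-6],[-34,27,-6],[-34,27,-6],[-34,27,-6],[-34,27,-6],[-34,27,-6],[-34,27,-6],[-34,27,-6]],"yaw":[0,0,0,0,0,0,0,0],"fingers":[0,0,0,0,0,0,0,0]}';  python3 -m handwheel '{"travel":[[-34,27,-6],[-34,27,-6],[0,0,0],[0,0,0],[0,0,0],[0,0,0]],"yaw":[0,0,-9.3,-9.3,0,0],"fingers":[0,0,0,0,0,0]}'
cat >> h.py <<'E'
def pose():
    o=env.get_obs(); q=o['orientation']
    from scipy.spatial.transform import Rotation as Ro
    R=Ro.from_quat(np.r_[q[1:],q[0]]).as_matrix(); return np.array(o['ee_pos']),R,o
def to(x,y,z,th=None):
    "mm in tool axes (now) to TCP world target [m], yaw deg to bring tool x to world angle th (mod 180)"
    t,R,o=pose(); a=np.degrees(np.arctan2(R[1,0],R[0,0]))
    yw=0 if th is None else -((th-a+90)%180-90)
    print('travel',(R.T@(np.array([x,y,z])-t)*1000).round(1),'yaw %.1f ang %.1f j6 %.2f t %.2f'%(yw,a,o['joints'][5],o['clock']))
E
python3 - <<'E'
from h import *
print(pose()); im,d,p=snap('wrist','w1.png'); np.savez('w1.npz',im=im,d=d,**p)
E
```

```text
clock: 1.5
ee_pos: [0.3548, 0.2066, 0.2919]
orientation: [0.0, 0.812, 0.584, 0.0]
ft_force: [0.8, 0.1, -0.0]
width: 0.999
clock: 2.5
ee_pos: [0.4731, -0.1201, 0.3399]
orientation: [0.0, 0.812, 0.584, 0.0]
ft_force: [0.9, 0.5, -0.0]
width: 0.998
clock: 3.25
ee_pos: [0.5024, -0.2001, 0.3516]
orientation: [-0.0, 0.708, 0.707, -0.0]
ft_force: [-0.2, 0.3, -0.1]
width: 0.999
(array([ 0.50235271, -0.20014223,  0.35162345]), array([[ 1.27246821e-03,  9.99999190e-01, -6.84848934e-06],
       [ 9.99999190e-01, -1.27246818e-03,  3.79103117e-06],
       [ 3.78231361e-06, -6.85330776e-06, -1.00000000e+00]]), {'clock': 3.25, 'joints': array([-4.78418690e-01, -1.66542759e-01,  1.73758546e+00,  2.12509445e-07,
        1.57055778e+00, -2.04794255e+00]), 'joint_vel': array([ 1.93284354e-03, -2.22845201e-03, -1.21710380e-03,  7.03927646e-05,
        4.55422544e-04, -8.85063466e-03]), 'joint_efforts': array([-8.66975659e-02, -2.95127499e+01, -3.72936916e+01, -7.29389652e-02,
        5.48164174e-02,  5.52484242e-03]), 'ee_pos': array([ 0.50235271, -0.20014223,  0.35162345]), 'orientation': array([-3.76095003e-06,  7.07556524e-01,  7.06656753e-01, -1.08336777e-06]), 'ft_force': array([-0.17704928,  0.25878924, -0.09460161]), 'torque': array([ 0.03219992, -0.0214205 ,  0.04821482]), 'width': 0.9990587746944368})
```

View pics/w1.png

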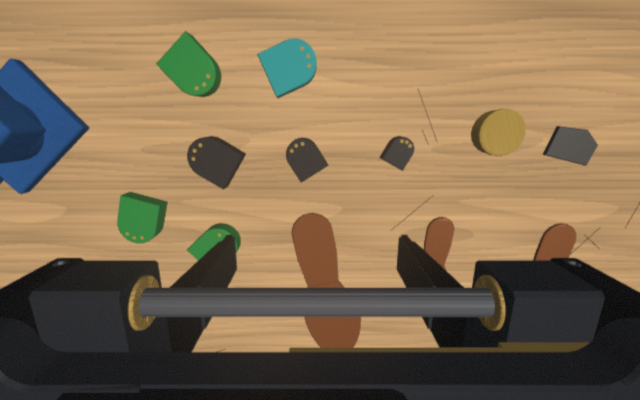

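```bash
cat > w.py <<'E'
from h import *
from m import shape
from scipy.optimize import least_squares
def circ(P):
    f=lambda q:np.hypot(P[:,0]-q[0],P[:,1]-q[1])-q[2]
    r=least_squares(f,[*P.mean(0),30],loss='soft_l1'); return r.x,np.std(f(r.x))
H={'L':(30,74,62),'M':(26,60,50),'S':(24,46,38)}
def blocks(im,d,p,zoff=0.,only='LMS'):
    C=cloud(p,d); hsv=cv2.cvtColor(im,cv2.COLOR_RGB2HSV)
    Z=C[...,2]
    dk=((hsv[...,2]<100)&(hsv[...,1]<110)&(Z>.012)&(Z<.06)&(d>.1)).astype(np.uint8)
    dk=cv2.morphologyEx(dk,cv2.MORPH_CLOSE,np.ones((7,7)))
    N,L,st,ce=cv2.connectedComponentsWithStats(dk)
    for i in range(1,N):
        if st[i,4]<300: continue
        v,u=np.nonzero(L==i); h=np.median(Z[v,u])
        for n in only:
            P=ray(p,np.c_[u,v],zoff+H[n][0]/1000)[:,:2]; c,l,w,a,k=shape(P)
            if abs(l-H[n][1])<5 and abs(w-H[n][2])<6: print('dark',n,'px',ce[i].round(),'medZ',h.round(4),'c',c.round(1),'l %.1f w %.1f dir %.1f k %.1f'%(l,w,a,k))
def soles(im,d,p,save=None):
    hsv=cv2.cvtColor(im,cv2.COLOR_RGB2HSV)
    b=((hsv[...,0]<10)&(hsv[...,1]>110)&(hsv[...,2]>60)).astype(np.uint8)
    b=cv2.morphologyEx(b,cv2.MORPH_OPEN,np.ones((5,5)))
    cs,_=cv2.findContours(b,cv2.RETR_EXTERNAL,cv2.CHAIN_APPROX_NONE)
    for c in cs:
        if cv2.contourArea(c)<500: continue
        c=c[:,0]; P=ray(p,c,.006)[:,:2]*1000; r=P[:,0].min()
        print('brown rear x %.1f'%r,'px',c.mean(0).round(),end=' ')
        q,s=circ(P[P[:,0]<r+16]); print('circle',q.round(1),'rms %.2f'%s, 'extent',(P.max(0)-P.min(0)).round())
E
python3 - <<'E'
from w import *
z=np.load('w1.npz'); p={k:z[k] for k in('fov_y','cx','cy','view')}
print(cv2.cvtColor(z['im'],cv2.COLOR_RGB2HSV)[[160,158,152,230,240],[215,306,398,313,440]].tolist(), cloud(p,z['d'])[[160,158,152,230,180],[215,306,398,313,350]].round(4).tolist())
blocks(z['im'],z['d'],p); soles(z['im'],z['d'],p)
E
```

```text
[[13, 47, 65], [14, 41, 69], [14, 38, 73], [11, 155, 132], [12, 156, 134]] [[0.487, -0.3533, 0.0308], [0.4847, -0.2158, 0.0274], [0.476, -0.0764, 0.0265], [0.608, -0.206, 0.0084], [0.5237, -0.1453, 0.0023]]
dark L px [214. 160.] medZ 0.0312 c [ 485.8 -357.3] l 76.0 w 64.5 dir 58.0 k 2.9
dark S px [398. 152.] medZ 0.0252 c [475.  -74.4] l 43.7 w 39.0 dir -28.6 k 1.5
dark M px [304. 158.] medZ 0.0272 c [ 483.6 -219.2] l 58.0 w 49.5 dir 32.1 k 1.7
```

```bash
sed -i "s/hsv\[...,0\]<10)&(hsv\[...,1\]>110)/hsv[...,0]<14)\&(hsv[...,1]>135)/" w.py
python3 -m handwheel '{"travel":[[36,40,0],[36,40,0],[36,40,0],[36,40,0],[36,40,0],[0,0,0],[0,0,0],[0,0,0]],"yaw":[0,0,0,0,0,0,0,0],"fingers":[0,0,0,0,0,0,0,0]}'
python3 - <<'E'
from w import *
im,d,p=snap('wrist','w2.png'); np.savez('w2.npz',im=im,d=d,**p)
soles(im,d,p)
E
```

```text
clock: 4.3
ee_pos: [0.7016, -0.0211, 0.3523]
orientation: [0.0, 0.707, 0.707, 0.0]
ft_force: [-0.4, -0.3, -0.3]
width: 0.997
brown rear x 618.7 px [452. 177.] circle [628.7 193.1   8.8] rms 3.49 extent [214.  84.]
brown rear x 588.1 px [334. 151.] circle [609.2   9.8  21.4] rms 0.34 extent [185.  65.]
brown rear x 580.7 px [215. 175.] circle [ 614.9 -207.7   34.6] rms 0.37 extent [280. 122.]
```

View pics/w2.png

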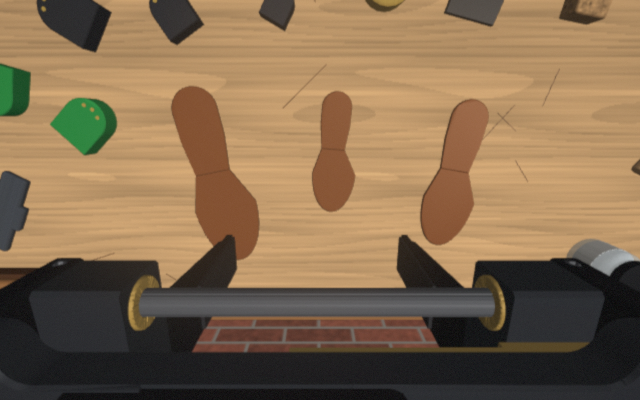

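```bash
python3 - <<'E'
from w import *
z=np.load('w2.npz'); p={k:z[k] for k in('fov_y','cx','cy','view')}
hsv=cv2.cvtColor(z['im'],cv2.COLOR_RGB2HSV); print(hsv[[110,125,125,180],[468,465,337,400]].tolist())
for n,(x0,x1),R in(('L',(150,265),35),('S',(305,362),23),('M',(412,500),29)):
    m=((hsv[...,0]<14)&(hsv[...,1]>125)&(hsv[...,2]<165)).astype(np.uint8); m[:,:x0]=0;m[:,x1:]=0;m[:80]=0;m[262:]=0
    m=cv2.morphologyEx(m,cv2.MORPH_CLOSE,np.ones((5,5)));m=cv2.morphologyEx(m,cv2.MORPH_OPEN,np.ones((5,5)))
    cs,_=cv2.findContours(m,cv2.RETR_EXTERNAL,cv2.CHAIN_APPROX_NONE);c=max(cs,key=cv2.contourArea)
    f=np.zeros_like(m);cv2.drawContours(f,[c],-1,1,-1);v,u=np.nonzero(f)
    P=ray(p,np.c_[u,v],.006)[:,:2]*1000; mu=P.mean(0);e=np.linalg.eigh(np.cov((P-mu).T))[1][:,1];e*=np.sign(e[0])
    Q=ray(p,c[:,0],.006)[:,:2]*1000; s=(Q-mu)@e
    q,r=circ(Q[s<s.min()+R*.8]); a=mu-q[:2]
    print(n,'len %.1f'%(np.ptp(s)),'wid %.1f'%np.ptp((Q-mu)@[-e[1],e[0]]),'pca %.1f'%np.degrees(np.arctan2(e[1],e[0])),'heel->mu %.1f'%np.degrees(np.arctan2(a[1],a[0])),'rear',(mu+e*s.min()).round(1),'circle',q.round(1),r.round(2))
E
```

```text
[[12, 137, 155], [12, 140, 153], [11, 145, 139], [16, 112, 194]]
L len 287.9 wid 103.0 pca 13.7 heel->mu 12.7 rear [ 580.7 -217.5] circle [ 614.1 -207.6   34. ] 0.43
S len 185.8 wid 66.9 pca -2.1 heel->mu -3.0 rear [587.9   9.6] circle [609.7   9.9  21.9] 0.41
M len 237.6 wid 84.5 pca -7.7 heel->mu -8.4 rear [599.1 216.3] circle [627.3 213.5  28. ] 0.41
```

```bash
python3 -m handwheel '{"travel":[[-37,-23,22],[-37,-23,22],[-37,-23,22],[-37,-23,22],[-37,-23,22],[-37,-23,22],[-37,-23,22],[-37,-23,22],[-37,-23,22]],"yaw":[0,0,0,0,0,0,0,0,0],"fingers":[0,0,0,0,0,0,0,0,0]}'
python3 -m handwheel '{"travel":[[0,0,0],[0,0,0],[0,0,0],[0,0,0],[0,0,0],[0,0,0],[0,0,0],[0,0,0],[0,0,0],[0,0,0]],"yaw":[10,10,10,10,10,10,10,10,10,10],"fingers":[0,0,0,0,0,0,0,0,0,0]}'
python3 -m handwheel '{"travel":[[0,0,0],[0,0,0],[0,0,0],[0,0,0]],"yaw":[10.6,10.6,0,0],"fingers":[0,0,0,0]}'
python3 - <<'E'
from w import *
im,d,p=snap('wrist','w3.png'); blocks(im,d,p); to(.490,-.3505,.15,-32)
E
```

```text
clock: 5.48
ee_pos: [0.4939, -0.355, 0.1539]
orientation: [0.001, 0.707, 0.707, 0.0]
ft_force: [0.2, -0.1, -0.7]
width: 1.0
clock: 6.72
ee_pos: [0.4947, -0.3539, 0.1544]
orientation: [0.0, 0.996, -0.09, 0.0]
ft_force: [-0.7, 0.0, -0.2]
width: 1.004
clock: 7.22
ee_pos: [0.4951, -0.3536, 0.1541]
orientation: [0.0, 0.964, -0.268, 0.0]
ft_force: [-0.2, -0.4, 0.3]
width: 0.997
dark M px [226.  74.] medZ 0.027 c [ 485.1 -220.8] l 58.6 w 52.7 dir 32.1 k 2.9
dark L px [312. 208.] medZ 0.0311 c [ 487.6 -358.5] l 75.6 w 60.8 dir 58.4 k 4.1
travel [-6.   0.1  4. ] yaw 0.9 ang -31.1 j6 -0.17 t 7.28
```

View pics/w3.png

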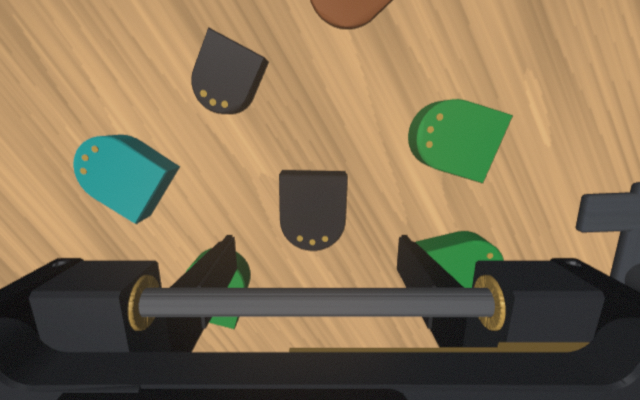

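```bash
python3 - <<'E'
from w import *
to(.4912,-.3525,.021,-31.6)
E
python3 -m handwheel '{"travel":[[-4,1,20],[0,0,30],[0,0,30],[0,0,30],[0,0,23],[0,0,0],[0,0,0],[0,0,0],[0,0,0],[0,0,0]],"yaw":[0.5,0,0,0,0,0,0,0,0,0],"fingers":[0,0,0,0,0,0,0,1,1,1]}'
python3 -m handwheel '{"travel":[[0,0,0],[0,0,0],[0,0,-20],[0,0,-40],[0,0,-40],[0,0,0]],"yaw":[0,0,0,0,0,0],"fingers":[1,1,1,1,1,1]}'
python3 - <<'E'
from w import *
print(env.get_obs()['width']*95)
im,d,p=snap('wrist','w4.png')
to(.6199+.0078,-.2062+.0018,.13,103.2)
E
```

```text
travel [ -4.    1.2 133. ] yaw 0.5 ang -31.1 j6 -0.17 t 7.28
clock: 8.52
ee_pos: [0.4916, -0.352, 0.0208]
orientation: [0.0, 0.962, -0.273, 0.0]
ft_force: [-0.3, -0.4, 0.3]
width: 0.743
clock: 9.28
ee_pos: [0.494, -0.3541, 0.1264]
orientation: [0.002, 0.962, -0.273, 0.004]
ft_force: [-0.2, -0.2, -2.0]
width: 0.653
62.06006279145523
travel [  37.1 -197.3   -6.6] yaw 45.1 ang -31.7 j6 -0.16 t 9.32
```

View pics/w4.png

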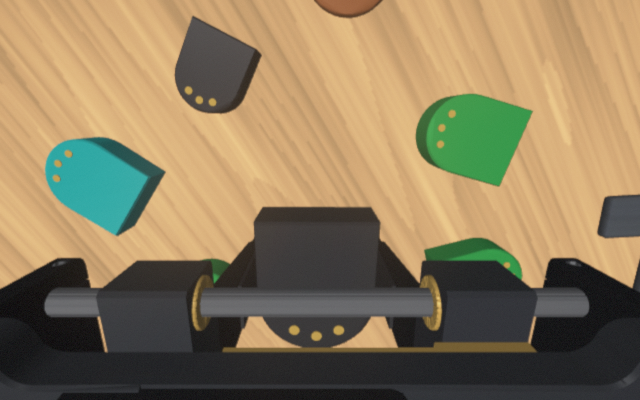

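```bash
python3 -m handwheel '{"travel":[[7,-39,0],[7,-39,0],[7,-39,0],[8,-40,0],[8,-40,0],[0,0,0],[0,0,0],[0,0,0],[0,0,0],[0,0,0]],"yaw":[0,0,0,0,0,9,9,9,9,9],"fingers":[1,1,1,1,1,1,1,1,1,1]}'
python3 -m handwheel '{"travel":[[0,0,0],[0,0,0],[0,0,0]],"yaw":[0,0,0],"fingers":[1,1,1]}'
python3 - <<'E'
from w import *
to(.6199+.0078,-.2062+.0018,.0275,103.2)
im,d,p=snap('wrist','w5.png')
E
```

```text
clock: 10.58
ee_pos: [0.625, -0.2032, 0.118]
orientation: [0.001, 0.783, -0.622, -0.002]
ft_force: [-0.5, 0.8, -1.3]
width: 0.649
clock: 10.95
ee_pos: [0.6262, -0.2037, 0.1201]
orientation: [0.0, 0.785, -0.62, -0.0]
ft_force: [-0.2, -0.1, -2.0]
width: 0.65
travel [ 1.1 -1.3 92.6] yaw 0.2 ang -76.6 j6 0.94 t 10.95
```

View pics/w5.png

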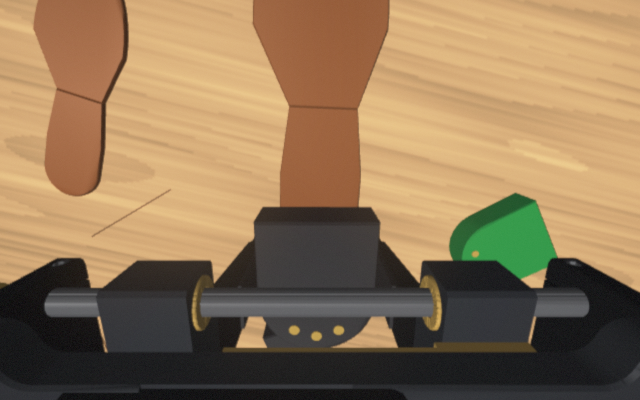

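```bash
python3 -m handwheel '{"travel":[[1,-1,20],[0,0,30],[0,0,25],[0,0,12],[0,0,5],[0,0,0],[0,0,0],[0,0,0]],"yaw":[0,0,0,0,0,0,0,0],"fingers":[1,1,1,1,1,1,1,1]}'
python3 -c "
from w import *
to(.6277,-.2044,.0275,103.2)"
```

```text
clock: 12.0
ee_pos: [0.6283, -0.2048, 0.0298]
orientation: [-0.0, 0.785, -0.62, 0.001]
ft_force: [-0.5, -0.8, -1.5]
width: 0.648
travel [-0.5  0.5  2.3] yaw 0.2 ang -76.6 j6 0.94 t 12.00
```

```bash
python3 -m handwheel '{"travel":[[0,0,2],[0,0,0],[0,0,0],[0,0,0],[0,0,0],[0,0,0]],"yaw":[0,0,0,0,0,0],"fingers":[1,1,0.25,0.2,0,0]}'
python3 -m handwheel '{"travel":[[0,0,0],[0,0,-30],[0,0,-40],[0,25,-40],[0,40,-20],[0,0,0],[0,0,0]],"yaw":[0,0,0,0,0,0,0],"fingers":[0,0,0,0,0,0,0]}'
python3 - <<'E'
from w import *
im,d,p=snap('wrist','w6.png'); blocks(im,d,p,.006,'L'); blocks(im,d,p,0,'MS');to(.4855,-.2195,.15,122)
E
```

```text
clock: 12.75
ee_pos: [0.6277, -0.2046, 0.0268]
orientation: [-0.0, 0.784, -0.62, 0.0]
ft_force: [-0.2, 0.4, 0.1]
width: 0.95
clock: 13.62
ee_pos: [0.5644, -0.2194, 0.1564]
orientation: [-0.0, 0.784, -0.62, -0.0]
ft_force: [-0.6, -0.1, -0.5]
width: 1.001
dark L px [317. 137.] medZ 0.0371 c [ 618.4 -206.6] l 72.7 w 61.4 dir 13.3 k 4.4
dark S px [157. 246.] medZ 0.0246 c [480.3 -75.9] l 49.5 w 37.8 dir -29.0 k 3.8
travel [-18.   76.9   5.9] yaw -18.6 ang -76.6 j6 0.88 t 13.68
```

View pics/w6.png

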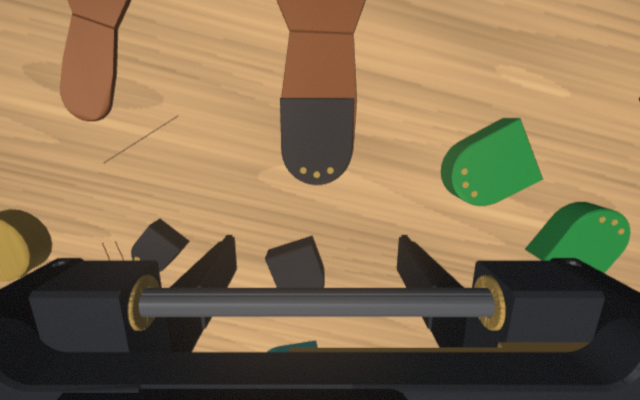

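```bash
python3 -m handwheel '{"travel":[[-4,17,0],[-4,17,0],[-4,17,0],[-4,17,0],[0,0,0],[0,0,0],[0,0,0],[0,0,0]],"yaw":[0,0,0,0,-9.3,-9.3,0,0],"fingers":[0,0,0,0,0,0,0,0]}'
python3 - <<'E'
from w import *
im,d,p=snap('wrist','w7.png'); blocks(im,d,p,0,'MS');to(.4904,-.2163,.0205,122.1)
E
```

```text
clock: 14.68
ee_pos: [0.4942, -0.2197, 0.1568]
orientation: [-0.0, 0.874, -0.486, 0.0]
ft_force: [-0.2, 0.2, 0.4]
width: 1.002
dark S px [170. 133.] medZ 0.0249 c [477.1 -75.1] l 49.0 w 39.1 dir -28.7 k 2.0
dark M px [311. 206.] medZ 0.027 c [ 485.4 -218.2] l 61.4 w 48.6 dir 32.6 k 2.8
travel [ -5.    1.6 136.2] yaw -0.3 ang -58.2 j6 0.50 t 14.72
```

```bash
python3 -m handwheel '{"travel":[[-6,0.5,20],[0,0,30],[0,0,30],[0,0,30],[0,0,26],[0,0,0],[0,0,0],[0,0,0],[0,0,0],[0,0,0]],"yaw":[-0.3,0,0,0,0,0,0,0,0,0],"fingers":[0,0,0,0,0,0,0,1,1,1]}'
python3 -m handwheel '{"travel":[[0,0,0],[0,0,0],[0,0,-20],[0,0,-40],[0,0,-40],[0,0,0],[0,0,0]],"yaw":[0,0,0,0,0,0,0],"fingers":[1,1,1,1,1,1,1]}'
python3 - <<'E'
from w import *
print(env.get_obs()['width']*95)
im,d,p=snap('wrist','w8.png')
to(.6323+.0069,.2128-.001,.13,82)
E
```

```text
clock: 15.98
ee_pos: [0.491, -0.2148, 0.0208]
orientation: [0.0, 0.876, -0.483, 0.0]
ft_force: [0.1, -0.3, 0.2]
width: 0.739
clock: 16.85
ee_pos: [0.4904, -0.2145, 0.1197]
orientation: [0.0, 0.876, -0.483, -0.001]
ft_force: [-0.3, -0.0, -1.3]
width: 0.524
49.80005541256585
travel [-280.7 -353.6  -10.8] yaw 40.2 ang -57.8 j6 0.50 t 16.90
```

View pics/w8.png

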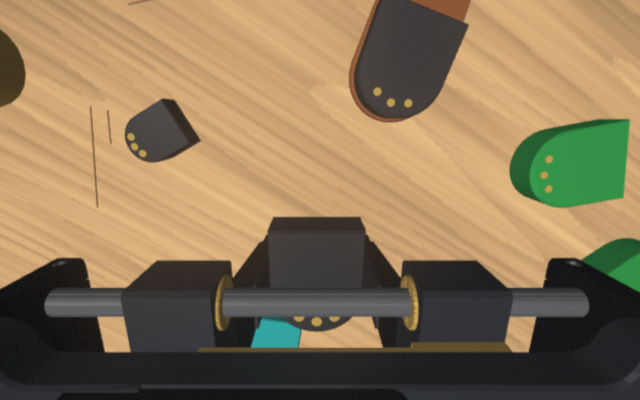

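```bash
python3 -m handwheel '{"travel":[[-28,-35,0],[-28,-35,0],[-28,-35,0],[-28,-35,0],[-28,-35,0],[-28,-35,0],[-28,-36,0],[-28,-36,0],[-28,-36,0],[-29,-36,0]],"yaw":[0,0,0,0,0,0,0,0,0,0],"fingers":[1,1,1,1,1,1,1,1,1,1]}'
python3 -m handwheel '{"travel":[[0,0,0],[0,0,0],[0,0,0],[0,0,0],[0,0,0],[0,0,0],[0,0,0]],"yaw":[10,10,10,10,0,0,0],"fingers":[1,1,1,1,1,1,1]}'
python3 - <<'E'
from w import *
to(.6323+.0069,.2128-.001,.0275,82)
im,d,p=snap('wrist','w9.png')
E
```

```text
clock: 18.15
ee_pos: [0.6395, 0.2128, 0.1178]
orientation: [0.002, 0.876, -0.483, -0.001]
ft_force: [0.6, -0.6, -0.5]
width: 0.526
clock: 19.02
ee_pos: [0.6402, 0.2116, 0.1202]
orientation: [-0.0, -0.658, 0.753, 0.0]
ft_force: [-0.3, -0.4, -0.7]
width: 0.523
travel [-0.1  1.  92.7] yaw 0.3 ang -97.7 j6 1.94 t 19.02
```

View pics/w9.png

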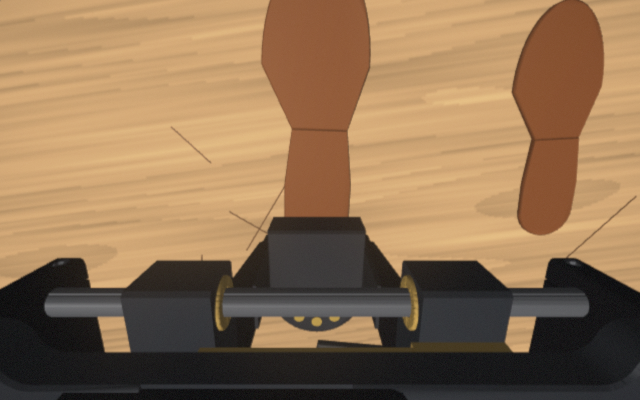

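```bash
python3 -m handwheel '{"travel":[[0,1,20],[0,0,30],[0,0,25],[0,0,12],[0,0,5],[0,0,1],[0,0,0],[0,0,0],[0,0,0]],"yaw":[0,0,0,0,0,0,0,0,0],"fingers":[1,1,1,1,1,1,1,1,1]}'
python3 -c "
from w import *
to(.6392,.2118,.0268,82)"
```

```text
clock: 20.2
ee_pos: [0.6398, 0.2119, 0.0283]
orientation: [0.0, -0.658, 0.753, -0.0]
ft_force: [-1.0, 0.4, -1.3]
width: 0.527
travel [0.2 0.6 1.5] yaw 0.2 ang -97.8 j6 1.95 t 20.20
```

```bash
python3 -m handwheel '{"travel":[[0,0,1.5],[0,0,0],[0,0,0],[0,0,0],[0,0,0],[0,0,0]],"yaw":[0,0,0,0,0,0],"fingers":[1,1,0.4,0.3,0.1,0]}'
python3 -m handwheel '{"travel":[[0,0,0],[0,0,-30],[0,0,-40],[0,25,-40],[0,40,-20],[0,0,0],[0,0,0]],"yaw":[0,0,0,0,0,0,0],"fingers":[0,0,0,0,0,0,0]}'
python3 - <<'E'
from w import *
im,d,p=snap('wrist','w10.png'); blocks(im,d,p,.006,'M');to(.483,-.079,.15,61)
E
```

```text
clock: 20.95
ee_pos: [0.6393, 0.2118, 0.026]
orientation: [-0.0, -0.658, 0.753, 0.0]
ft_force: [0.1, -0.0, -0.6]
width: 0.857
clock: 21.82
ee_pos: [0.5751, 0.2205, 0.1559]
orientation: [0.0, -0.658, 0.753, -0.0]
ft_force: [-0.4, 0.4, -0.8]
width: 1.003
dark M px [316. 137.] medZ 0.0331 c [631.2 213.3] l 58.0 w 49.3 dir -7.8 k 3.2
travel [309.1  50.9   5.5] yaw 21.2 ang -97.8 j6 1.99 t 21.88
```

```bash
python3 -m handwheel '{"travel":[[52,8.5,0],[52,8.5,0],[52,8.5,0],[51,8.5,0],[51,8.5,0],[51,8.5,0],[0,0,0],[0,0,0],[0,0,0],[0,0,0]],"yaw":[0,0,0,0,0,0,10.6,10.6,0,0],"fingers":[0,0,0,0,0,0,0,0,0,0]}'
python3 - <<'E'
from w import *
im,d,p=snap('wrist','w11.png'); blocks(im,d,p,0,'S');to(.483,-.079,.0195,61)
E
```

```text
clock: 23.12
ee_pos: [0.4829, -0.0788, 0.1555]
orientation: [-0.0, -0.509, 0.861, 0.0]
ft_force: [1.1, 0.1, 0.5]
width: 0.996
dark S px [314. 207.] medZ 0.025 c [477.1 -73.7] l 46.5 w 37.0 dir -28.9 k 1.8
travel [  0.2  -0.4 136.2] yaw 0.2 ang -118.8 j6 1.80 t 23.18
```

View pics/w11.png

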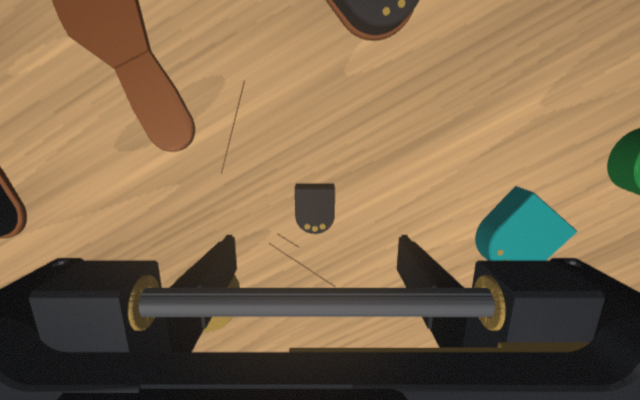

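```bash
python3 -m handwheel '{"travel":[[-2,0.5,20],[0,0,30],[0,0,30],[0,0,30],[0,0,26],[0,0,0],[0,0,0],[0,0,0],[0,0,0],[0,0,0]],"yaw":[0,0,0,0,0,0,0,0,0,0],"fingers":[0,0,0,0,0,0,0,1,1,1]}'
python3 -m handwheel '{"travel":[[0,0,0],[0,0,0],[0,0,0],[0,0,-20],[0,0,-40],[0,0,-40],[0,0,0],[0,0,0]],"yaw":[0,0,0,0,0,0,0,0],"fingers":[1,1,1,1,1,1,1,1]}'
python3 - <<'E'
from w import *
print(env.get_obs()['width']*95)
im,d,p=snap('wrist','w12.png')
to(.6137+.0075,.0097-.0003,.12,87.5)
E
```

```text
clock: 24.42
ee_pos: [0.4834, -0.0767, 0.0204]
orientation: [0.0, -0.508, 0.861, -0.0]
ft_force: [0.5, -0.7, 0.8]
width: 0.74
clock: 25.42
ee_pos: [0.4827, -0.0765, 0.1193]
orientation: [-0.0, -0.508, 0.861, 0.0]
ft_force: [-0.6, 0.7, -0.9]
width: 0.396
37.58574282824029
travel [-142.3  -80.1   -1.8] yaw -26.5 ang -119.0 j6 1.81 t 25.48
```

View pics/w12.png

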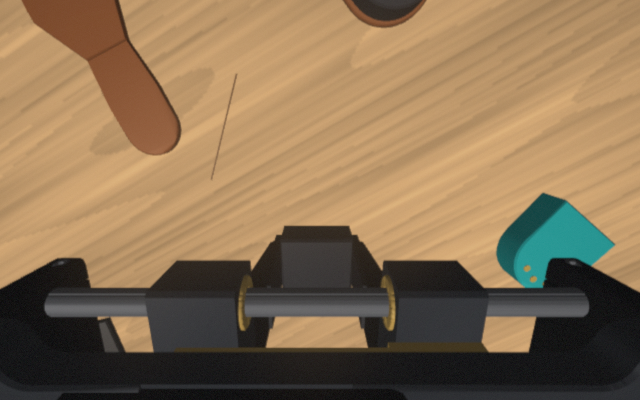

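```bash
python3 -m handwheel '{"travel":[[-35,-20,0],[-35,-20,0],[-36,-20,0],[-36,-20,0],[0,0,0],[0,0,0],[0,0,0],[0,0,0],[0,0,0],[0,0,0]],"yaw":[0,0,0,0,-9,-9,-8.5,0,0,0],"fingers":[1,1,1,1,1,1,1,1,1,1]}'
python3 - <<'E'
from w import *
to(.6137+.0075,.0097-.0003,.0265,87.5)
im,d,p=snap('wrist','w13.png')
E
```

```text
clock: 26.72
ee_pos: [0.6218, 0.0088, 0.1197]
orientation: [-0.0, -0.691, 0.723, 0.0]
ft_force: [0.4, 0.5, -1.2]
width: 0.399
travel [-0.6  0.6 93.2] yaw -0.0 ang -92.5 j6 1.54 t 26.73
```

View pics/w13.png

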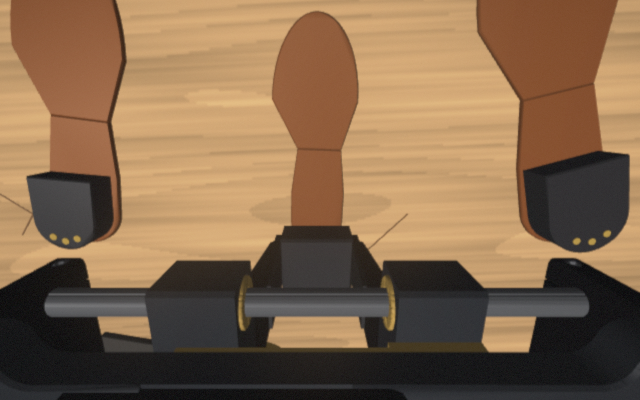

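```bash
python3 -m handwheel '{"travel":[[-0.5,0.5,20],[0,0,30],[0,0,25],[0,0,12],[0,0,5],[0,0,1],[0,0,0],[0,0,0],[0,0,0]],"yaw":[0,0,0,0,0,0,0,0,0],"fingers":[1,1,1,1,1,1,1,1,1]}'
python3 -c "
from w import *
to(.6212,.0094,.0264,87.5)"
```

```text
clock: 27.9
ee_pos: [0.6219, 0.0094, 0.0284]
orientation: [0.0, -0.692, 0.722, -0.0]
ft_force: [-3.0, -0.2, 6.6]
width: 0.398
travel [0.  0.7 2. ] yaw 0.0 ang -92.5 j6 1.54 t 27.90
```

```bash
python3 -m handwheel '{"travel":[[0,0,0],[0,0,0],[0,0,0],[0,0,0],[0,0,0],[0,0,0]],"yaw":[0,0,0,0,0,0],"fingers":[0.5,0.45,0.4,0.2,0,0]}'
python3 -m handwheel '{"travel":[[0,0,0],[0,0,-30],[0,0,-40],[0,25,-40],[0,40,-40],[0,20,-50],[0,0,0],[0,0,0],[0,0,0]],"yaw":[0,0,0,0,0,0,0,0,0],"fingers":[0,0,0,0,0,0,0,0,0]}'
python3 - <<'E'
from w import *
im,d,p=snap('wrist','w14.png'); blocks(im,d,p,.006,'LMS')
E
```

```text
clock: 28.65
ee_pos: [0.6216, 0.0094, 0.0271]
orientation: [-0.0, -0.692, 0.722, 0.0]
ft_force: [-0.3, 0.5, -0.3]
width: 0.855
clock: 29.78
ee_pos: [0.5361, 0.013, 0.225]
orientation: [-0.001, -0.692, 0.722, 0.001]
ft_force: [-0.7, 0.3, -0.1]
width: 1.003
dark S px [316. 113.] medZ 0.0311 c [614.3  10. ] l 44.1 w 36.5 dir -2.5 k 2.1
dark S px [ 59. 240.] medZ 0.0204 c [480.3 330.9] l 41.7 w 37.6 dir -99.7 k 7.5
```

View pics/w14.png

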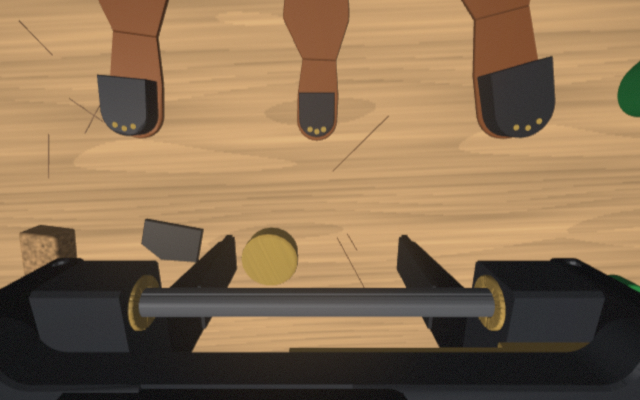

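All three blocks sit flat on their heel ends (image: 130,105; 317,113; 515,98), straight edges to the toe, and the bystanders are undisturbed. I'm handing in.

```bash
python3 -c "
from cell import env
print(env.close_job(), env.get_obs()['clock'])"
```

```text
the job is handed in; nothing more can be done
the job is handed in; nothing more can be done
```

The three black heel blocks are on their own soles, placed large, then medium, then small, with each straight edge facing the toe. I handed the job in at about 30 s of the 90 s allowed; no verdict is reported.

| Block | Block centre measured after release (mm) | Heel seat centre, my estimate (mm) | Block angle (deg) | Sole angle, my estimate (deg) |
|---|---|---|---|---|
| Large | 618.4, -206.6 | 619.9, -206.2 | 13.3 | 13.2 |
| Medium | 631.2, 213.3 | 632.3, 212.8 | -7.8 | -8.0 |
| Small | 614.3, 10.0 | 613.7, 9.7 | -2.5 | -2.5 |

- **Final picture:** all three blocks lie flat and released, the gripper is clear, and the tack tin, offcut and cork block look undisturbed. I did not measure those three for movement. The large and medium blocks were too oblique to measure in this last view, so their figures are from just after each release.
- **Disagreements:** the fixed scene and side cameras differed by about 10 mm on block positions, so I worked only from the wrist camera.
- **Small block:** it touched down about 2 mm earlier than expected with about 7 N of force. I released it there, and it measured in place afterwards.

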